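Shut the checked slide box and count it

TASK

The slide box standing open has been checked: push its lid over and down until it is fully shut, and then count the box by pressing the plunger of the tally counter right down and letting it spring back up. Only push and press: pick nothing up, keep the box and the counter about where they stand, and leave the other things on the trolley alone.

Things in the scene. Friction and masses are not known exactly. Their poses are not given: they have to be found in the camera images.
- open_box: the slide box whose lid stands open, blue, 103 x 171 x 36 mm when shut, loose, about 0.9 kg; origin at the centre of its underside, its y axis along the hinge (the 171 mm length), its -x side is the front, roughly towards the robot. The box without lid is 27 mm high; the hinge axis lies along the back (+x) side
- open_box_lid (a joint): angle of that box's lid about its hinge, rad: 0 shut flush, 1.57 upright, 1.83 the stop, leaning back. The hinge is stiff: the lid stays at any angle, and takes about 1 to 2 N at its free edge to turn; it must be pushed right down to shut
- box_hinge (a point): middle of the hinge axis of the open box, 48 mm behind (+x) and 27 mm above the box's origin
- lid_edge (a point): middle of the lid's free edge, on the outer (upper when shut) face: 97 mm from the hinge axis along the lid; the outer face lies 9 mm off the hinge axis. The lid is a shallow cap 171 mm long along the hinge
- tally: hand tally counter, pale plastic body 40 x 52 mm and 26 mm high with a knob on one side, loose, about 0.25 kg; origin at the centre of its underside. The plunger stands on its top, 11 mm in +x and 6 mm in -y from the origin
- plunger_top (a point): centre of the top of the counter's round plunger (10 mm across, stands 7 mm above the body, 33 mm above the surface when up); moves with it
- tally_plunger (a joint): how far the plunger is pressed, m: 0 up, 0.004 fully down; springs back by itself; fully down takes about 8.5 N
- shut_box: the other slide box, same make and size, already shut (its lid does not move), 103 x 171 x 36 mm; origin at the centre of its underside
- dropper_bottle: small brown dropper bottle with black bulb, 33 x 33 x 91 mm, in the back row; origin at the centre of its underside
- dropper_bottle_b: larger brown dropper bottle with black bulb, 38 x 38 x 103 mm, in the back row; origin at the centre of its underside
- stain_jar: clear glass staining jar with purple contents and a knobbed lid, 62 x 62 x 118 mm, in the back row; origin at the centre of its underside
- strip_pot: test-strip pot with black cap and coloured squares, 43 x 43 x 87 mm, in the back row; origin at the centre of its underside
- bung: brown rubber bung, 33 x 33 x 30 mm, at the back right corner; origin at the centre of its underside
- coverslips: square coverslip box with blue lid, 52 x 52 x 23 mm, near the front edge; origin at the centre of its underside
- marker: black and white marker pen lying down, 17 x 135 x 16 mm, near the front edge; origin at the centre of its underside
- dish: clear petri dish, 60 x 60 x 15 mm, near the front edge; origin at the centre of its underside
Not all that is in view belongs to the job. What is meant by the tally is not black, and is the smaller of those in its own colour.

How it is judged:
On the way, in this order (a step that is already met when the one before it is completed fails the run):
1. the open box's lid is pushed fully shut (value of joint open_box_lid below 0.05 rad), for 0.2 s.
2. the tally counter's plunger is pressed right down (value of joint tally_plunger above 0.003 m), for 0.05 s.
3. the plunger is let up again (value of joint tally_plunger below 0.001 m), for 0.2 s.
At the end, for the whole second after the job is handed in: the lid is shut to within 0.05 rad (about 5 mm at its free edge), the plunger is up (pressed less than 1 mm), box and counter stand flat and at rest, the box within 50 mm and the counter within 40 mm of where they stood, and everything else within 30 mm (value of joint open_box_lid below 0.05 rad and value of joint tally_plunger below 0.001 m and linear speed of each of open_box, tally below 0.02 m/s and angle between each of open_box, tally's own z axis and vertical below 0.1 rad and distance of open_box from where it was at the start of the episode below 0.05 m and distance of tally from where it was at the start of the episode below 0.04 m and distance of each of shut_box, dropper_bottle, dropper_bottle_b, stain_jar, strip_pot, bung, coverslips, marker, dish from where it was at the start of the episode below 0.03 m); the robot touches nothing.
It fails at once if the plunger is pressed (over 1.5 mm) before the lid is shut (value of joint tally_plunger above 0.0015 m and value of joint open_box_lid above 0.1 rad).
It fails at once if the slide box is lifted (12 mm), tipped (0.25 rad) or shoved more than 50 mm (height (world z) of open_box above 0.012 m or angle between open_box's own z axis and vertical above 0.25 rad or distance of open_box from where it was at the start of the episode above 0.05 m).
It fails at once if the tally counter is lifted (12 mm), tipped (0.35 rad) or shoved more than 40 mm (height (world z) of tally above 0.012 m or angle between tally's own z axis and vertical above 0.35 rad or distance of tally from where it was at the start of the episode above 0.04 m).
It fails at once if another thing on the trolley is moved more than 30 mm or tipped over (distance of any of shut_box, dropper_bottle, dropper_bottle_b, stain_jar, strip_pot, bung, coverslips, marker, dish from where it was at the start of the episode above 0.03 m or angle between any of shut_box, dropper_bottle, dropper_bottle_b, stain_jar, strip_pot, bung, coverslips, dish's own z axis and vertical above 0.5 rad).
It also fails if it takes over 48 s, if anything falls off the work surface, if the arm or the gripper's body presses on something with over 40 N, if the wrist force passes 120 N, or if a joint passes its speed limit or range.

ROBOT

A 6-joint arm with a two-finger parallel gripper is mounted at the origin on a cart in front of the work surface, level with it; the furniture and walls round the work are solid. World frame = base frame: x ahead of the robot, y to its left, z up, the work surface at z = 0. Lengths are in m, angles in rad, forces in N, time in s.
With the tool pointing down it reaches from about 0.25 to 0.775 m from the base axis. Payload 4 kg.
Tool frame: the origin (TCP) lies at the very end of the fingers, on their centre line; the grasp point (between the pads) lies 19 mm behind it; z points along the fingers, y is the line along which they close (so a half turn about z gives the same grasp; the last joint's range is limited). The gripper opens to 94 mm and grips with 3 to 60 N. Pads are 16 mm wide; open, the fingers measure 119 mm over their backs; the gripper's body (75 mm by 177 mm) begins 78 mm behind the grasp point.
Start: joints at [1.19, 0.087, 1.371, -0, 1.684, -0.103], TCP at [0.151, 0.529, 0.206] pointing down, gripper open.
Joint ranges: [-3.1, 3.1], [-0.76, 2.03], [0.27, 2.55], [-1.08, 4.22], [0.17, 2.65], [-2.57, 2.57]. Speed limits (rad/s): [2.79, 2.79, 3.14, 3.14, 3.14, 3.14].

INTERFACE

Orientations are given as [roll, pitch, yaw] about the fixed x, y, z axes, in that order (R = Rz(yaw) Ry(pitch) Rx(roll)).
In Python, from bench import robot gives the robot as it stands. The module is installed in compiled form; this text tells all that it offers.
- The arm moves only by the tool move_arm, never from a script. Its argument "deltas" is one flat list of numbers, 7 for each row, row after row: the turn, a rotation vector about the tool's x, y, z in rad, then the shift along the tool's x, y, z in cm, then the closure, from -1 (fully open) to 1 (shut). A call has 1 to 8 rows; each row is the pose to reach, as a shift and turn from the pose commanded when the call began, along the tool's axes at that moment; what a row does not reach only later rows make up. A row lasts 1/10 s, in which the tool goes at most 50 mm and 8.59 degrees, less where a joint would pass 70% of its speed; a pose out of reach is approached as far as the arm can. A call with a gripper value outside its range is refused whole. The fingers move at their own pace and stop on an object; the grip force is fixed at half the most. Time passes only in rows, so rows that repeat a pose let the fingers close. It gives the time, the measured TCP pose, the force, the opening and the grip force at its end, in the units of the state.
- robot.get_obs(): the state, without advancing time (a new reading comes with each control period).
- robot.snapshot(name): name is "side" or "top"; returns a dict with "image" (420x560x3 uint8, red, green, blue), "depth" (420x560 float32, m along the optical axis (not along the pixel's ray), 0 where there is no reading), "fov_y" (degrees; the focal length in pixels is half the picture's height over the tangent of half this angle, whatever the lens; pixels are square), "cx", "cy" (the principal point, pixels), "D" ([k1, k2, p1, p2, k3] as OpenCV has them; the pictures are not rectified), "origin" and "orientation" of the camera in the world. Camera axes: x right, y up, looking along -z (the intrinsics and any distortion apply to the point x, -y, -z); pixel columns grow to the right and rows downward; lengths in m; the calibration is good to about 2 mm. A picture is of the moment at which its call begins.
- robot.close_job(): hands the job in; it is judged then, once.
The state is a dict: "time": time; "joint_positions": joint angles; "qvel": joint speeds; "joint_torque": joint torques, N m; "tool_pos": TCP position; "ee_rot": TCP orientation; "wrist_force": force on the tool from outside, world axes, zero at the start; "wrist_torque": the same for the moment, N m; "width": finger opening in m; "finger_force": force on a finger pad.
Only numpy, scipy, OpenCV 4.12 (cv2) and the standard library are available. Lean on these libraries where they do the work, as an engineer would, in place of code of your own. Each camera call takes 0.05 s, during which the arm holds its last target. There are 200 camera calls.

## Working session

There is one attempt and no reset: what is moved stays moved. The work goes in short steps, Python scripts to look and compute and a tool call to move; the robot and the scene stay as the last step left them, time stands still between calls to the robot, and variables do not carry over. Pictures are saved under pics/ and viewed, at most 10 in all, crops included, and the job is handed in when it is done.

Besides the shell and the picture viewer there is one more tool, called after "Call:" as name(argument=value, ...), one argument or row to a line, values as JSON. move_arm: Moves the arm, as the interface text tells. Its arguments: {"type":"object","properties":{"deltas":{"type":"array","items":{"type":"number"}}},"required":["deltas"]}

```bash
mkdir -p pics
cat > h.py <<'E'
import numpy as np, cv2, pickle
from bench import robot
def snap(n,tag):
    s=robot.snapshot(n); pickle.dump(s,open(f'pics/{tag}.pkl','wb'))
    cv2.imwrite(f'pics/{tag}.png',s['image'][:,:,::-1]); return s
def load(tag): return pickle.load(open(f'pics/{tag}.pkl','rb'))
def Rm(o):
    from scipy.spatial.transform import Rotation as R
    o=np.array(o); return o if o.shape==(3,3) else (R.from_euler('xyz',o).as_matrix() if o.size==3 else R.from_quat(o).as_matrix())
def K(s):
    f=210/np.tan(np.radians(s['fov_y'])/2); return np.array([[f,0,s['cx']],[0,f,s['cy']],[0,0,1]])
def world(s,u,v,d=None,z=None):
    p=cv2.undistortPoints(np.array([[[u,v]]],float),K(s),np.array(s['D'],float))[0,0]
    r=Rm(s['orientation'])@np.array([p[0],-p[1],-1]); o=np.array(s['origin'])
    if z is not None: return o+r*(z-o[2])/r[2]
    if d is None: d=np.median(s['depth'][int(v)-1:int(v)+2,int(u)-1:int(u)+2])
    return o+r*d
E
python3 - <<'E'
from h import *
for n in('top','side'):
    s=snap(n,n+'0'); print(n,s['fov_y'],s['origin'],s['orientation'],s['D'])
print(robot.get_obs())
E
```

```text
top 52.72410213314966 [ 0.30904374 -0.01428349  1.09079512] [ 0.21208368 -0.00460519 -1.60894823] [-0.0792637  0.         0.         0.         0.       ]
side 57.03973310478136 [ 0.24341309 -0.6815888   0.53330833] [ 0.97493238 -0.00895832 -0.3863677 ] [0.03141167 0.         0.         0.         0.        ]
{'time': 0.1, 'joint_positions': array([ 1.18987231e+00,  8.78998275e-02,  1.37207444e+00,  3.15569384e-06,
        1.68358768e+00, -1.03088405e-01]), 'qvel': array([-4.10955444e-05, -1.95885241e-03, -1.82452712e-03, -9.07653205e-04,
       -9.17414412e-04,  7.18551333e-04]), 'joint_torque': array([ 2.98174833e-03, -3.41253805e+01, -3.03300905e+01,  7.22038304e-02,
        3.05021473e-02, -1.14768800e-04]), 'tool_pos': array([0.15066882, 0.52846049, 0.20442552]), 'ee_rot': array([-3.13963414e+00, -2.05771638e-04,  2.86375719e+00]), 'wrist_force': array([-0.67133479, -0.17091166, -0.65092537]), 'wrist_torque': array([ 0.01215654,  0.00863477, -0.01069177]), 'finger_force': 0.0, 'width': 0.09369714399122261}
```

View pics/top0.png

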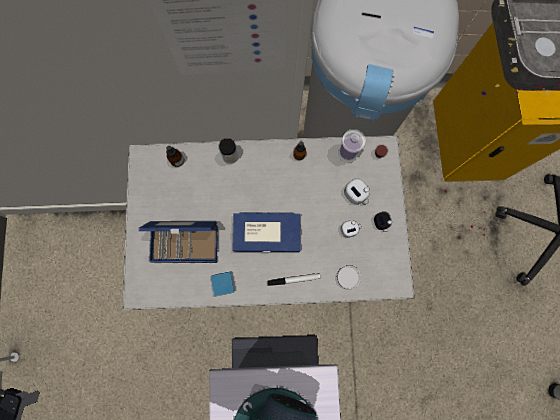

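View pics/side0.png

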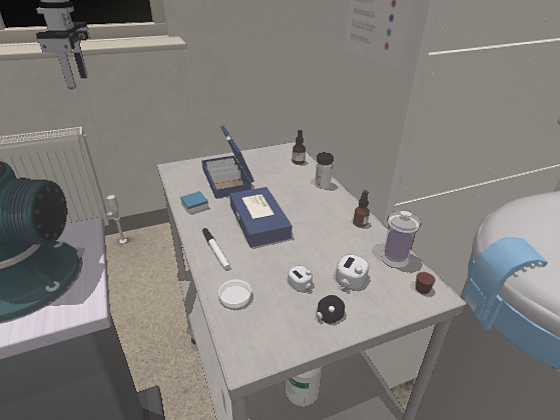

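Top view: the open box is at about (183,243), with its lid standing along row 227. The counter candidates are small white (350,229), larger white (357,191) and black (383,221). The smaller white one fits: it isn't black and it is the smaller of the two pale ones. I'll confirm in an enlarged crop.

Run:
```python
from h import *
t=load('top0');s=load('side0')
a=cv2.resize(t['image'][170:250,320:410],None,fx=4.4,fy=4.4,interpolation=cv2.INTER_CUBIC)
b=cv2.resize(s['image'][240:330,270:380],None,fx=3.6,fy=3.6,interpolation=cv2.INTER_CUBIC)
c=cv2.resize(t['image'][205:275,130:230],None,fx=3.4,fy=3.4,interpolation=cv2.INTER_CUBIC)
im=np.zeros((600,800,3),np.uint8)
im[:352,:396]=a; im[:324,400:796]=b; im[354:592,:340]=c
cv2.imwrite('pics/crop1.png',im[:,:,::-1])
for n,u,v in [('tally',350,229),('big',357,191),('black',383,221),('lidtopL',140,222),('lidtopR',221,222),('boxFL',151,261),('boxFR',217,262),('boxmid',200,247),('table',270,180),('shut',285,232)]:
    print(n,world(t,u,v).round(4))
```

```text
tally [ 0.4857 -0.2106  0.0271]
big [ 0.5827 -0.2344  0.0366]
black [ 0.5032 -0.2975  0.0268]
lidtopL [5.291e-01 3.358e-01 4.000e-04]
lidtopR [ 5.215e-01  1.215e-01 -4.000e-04]
boxFL [0.4238 0.3001 0.0144]
boxFR [0.4169 0.1328 0.0015]
boxmid [0.4569 0.1761 0.004 ]
table [ 0.6313 -0.0108 -0.0011]
shut [ 0.4829 -0.0441  0.0354]
```

View pics/crop1.png

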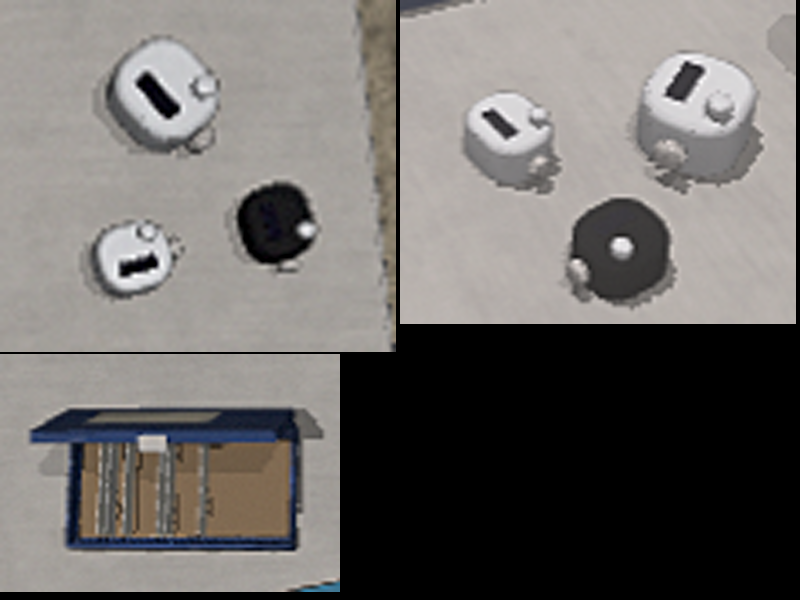

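The crop confirms the small white counter as the tally: its plunger is at crop (146,231), which is top pixel (353.2,222.5). The lid's free edge is the bright blue band at about crop (30..277,436), which is top pixel (139..211,229). The lid leans slightly forward.

Run:
```python
from h import *
t=load('top0');s=load('side0')
print('plunger top',world(t,353.2,222.5,z=.033),world(t,353,222), 'side',world(s,308,272,z=.033))
print('tally body c', world(t,350,229,z=.026))
for u in (145,160,190,205):
  for v in range(224,233): print(u,v,world(t,u,v,d=t['depth'][v,u]).round(3))
for p in [(150.5,265.5),(217,265.5),(217,232)]: print(p,world(t,*p,z=.027).round(4))
# all box points
v,u=np.mgrid[205:275,130:230]; 
P=np.array([world(t,a,b,d=t['depth'][b,a]) for a,b in zip(u.ravel(),v.ravel())])
L=P[P[:,2]>.06]; print(len(L),L.min(0),L.max(0)); print('fit x vs z',np.polyfit(L[:,2],L[:,0],1))
B=P[(P[:,2]>.02)&(P[:,2]<.033)]; print(np.percentile(B,[2,98],axis=0))
```

```text
plunger top [ 0.50112092 -0.21889466  0.033     ] [ 0.50207786 -0.21810319  0.03494954] side [ 0.49911872 -0.22116329  0.033     ]
tally body c [ 0.48583459 -0.21076278  0.026     ]
145 224 [0.507 0.297 0.083]
145 225 [0.502 0.293 0.094]
145 226 [0.497 0.289 0.109]
145 227 [0.493 0.286 0.118]
145 228 [0.49  0.284 0.123]
145 229 [0.488 0.285 0.121]
145 230 [0.486 0.285 0.119]
145 231 [0.504 0.322 0.001]
145 232 [0.502 0.321 0.002]
160 224 [0.505 0.259 0.086]
160 225 [0.502 0.257 0.092]
160 226 [0.496 0.253 0.108]
160 227 [0.491 0.249 0.121]
160 228 [0.489 0.25  0.119]
160 229 [0.487 0.25  0.118]
160 230 [0.485 0.251 0.116]
160 231 [0.498 0.274 0.029]
160 232 [0.496 0.275 0.026]
190 224 [0.501 0.185 0.092]
190 225 [0.499 0.185 0.092]
190 226 [0.494 0.182 0.106]
190 227 [0.489 0.179 0.119]
190 228 [0.486 0.179 0.12 ]
190 229 [ 0.309 -0.014  1.091]
190 230 [0.482 0.179 0.119]
190 231 [0.496 0.198 0.026]
190 232 [0.494 0.199 0.019]
205 224 [0.502 0.15  0.084]
205 225 [0.498 0.149 0.092]
205 226 [0.492 0.145 0.111]
205 227 [0.488 0.144 0.118]
205 228 [0.485 0.143 0.124]
205 229 [0.482 0.144 0.122]
205 230 [0.481 0.145 0.117]
205 231 [0.498 0.163 0.005]
205 232 [0.496 0.163 0.004]
(150.5, 265.5) [0.4112 0.2975 0.027 ]
(217, 265.5) [0.4056 0.1294 0.027 ]
(217, 232) [0.4906 0.1286 0.027 ]
658 [ 0.30904374 -0.01428349  0.06009532] [0.51509946 0.3018694  1.09079512]
fit x vs z [-0.19020299  0.51411761]
[[0.38443196 0.10685244 0.02022742]
 [0.49965735 0.30212205 0.03237986]]
```

Call:
move_arm(
  deltas=[0,0,-0.07,-4.5,-2,0,1,0,0,-0.14,-9,-4,0,1,0,0,-0.21,-13.5,-6,0,1,0,0,-0.278,-18,-8,0,1,0,0,-0.278,-22.5,-10,0,1,0,0,-0.278,-27,-12,0,1,0,0,-0.278,-31.5,-14,0,1,0,0,-0.278,-36,-16,0,1],
)

```text
time: 0.9
tool_pos: [0.4542, 0.2747, 0.205]
ee_rot: [3.142, -0.001, -3.141]
wrist_force: [0.2, 0.6, -0.1]
width: 0.0336
finger_force: 0.0
```

Call:
move_arm(
  deltas=[0,0,0,-4,-3,0,1,0,0,0,-8,-6,0,1,0,0,0,-8,-6,0,1,0,0,0,-8,-6,4,1,0,0,0,-8,-6,8,1,0,0,0,-8,-6,10,1,0,0,0,-8,-6,10,1,0,0,0,-8,-6,10,1],
)

```text
time: 1.7
tool_pos: [0.5328, 0.2168, 0.1057]
ee_rot: [3.142, -0.001, -3.141]
wrist_force: [0.1, 0.1, 1.0]
width: 0.0005
finger_force: 0.0
```

Run:
```python
from h import *
a=snap('side','s1')['image'][90:230,150:290]
cv2.imwrite('pics/s1c.png',cv2.resize(a,None,fx=4,fy=4,interpolation=cv2.INTER_CUBIC)[:,:,::-1]); print(robot.get_obs()['tool_pos'])
# commanded contact arc
for th in np.arange(1.25,-.01,-.125):
    r=.085; print(round(th,2),(.511-r*np.cos(th)+.009*np.sin(th)+.008).round(3),(.027+r*np.sin(th)+.009*np.cos(th)).round(3))
```

```text
[0.53368726 0.21702564 0.10705069]
1.25 0.501 0.111
1.12 0.49 0.108
1.0 0.481 0.103
0.88 0.471 0.098
0.75 0.463 0.092
0.62 0.455 0.084
0.5 0.449 0.076
0.38 0.443 0.067
0.25 0.439 0.057
0.12 0.436 0.047
0.0 0.434 0.036
```

View pics/s1c.png

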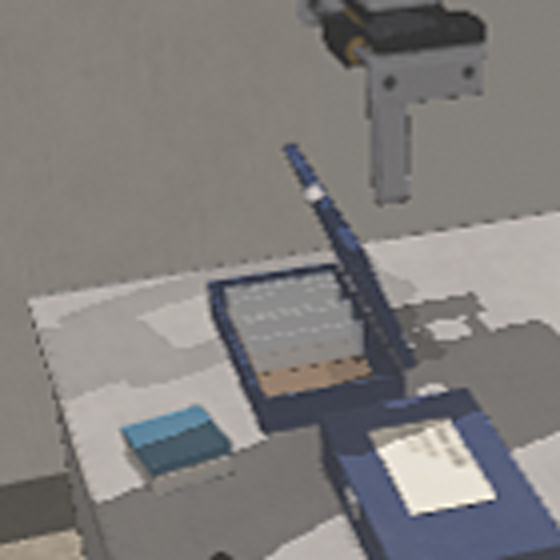

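Tips are clear behind the lid: fingertip at crop (392,200), lid edge at (290,148). I'll sweep it over now.

Call:
move_arm(
  deltas=[0,0,0,2,0,-0.2,1,0,0,0,3.3,0,-0.3,1,0,0,0,4.4,0,-0.2,1,0,0,0,5.3,0,0.3,1,0,0,0,6.3,0,0.8,1,0,0,0,7.1,0,1.4,1,0,0,0,7.9,0,2.2,1,0,0,0,8.5,0,3.0,1],
)

```text
time: 2.55
tool_pos: [0.4473, 0.2163, 0.0745]
ee_rot: [-3.142, -0.001, -3.141]
wrist_force: [1.0, 0.4, 1.2]
width: 0.0006
finger_force: 0.5
```

Call:
move_arm(
  deltas=[0,0,0,0.6,0,0.9,1,0,0,0,1,0,1.9,1,0,0,0,1.3,0,2.9,1,0,0,0,1.5,0,3.7,1,0,0,0,1.5,0,4.1,1,0,0,0,1.5,0,4.3,1,0,0,0,1.5,0,4.3,1,0,0,0,1.5,0,4.3,1],
)

```text
time: 3.35
tool_pos: [0.4323, 0.2161, 0.0355]
ee_rot: [-3.141, -0.002, -3.141]
wrist_force: [-8.2, -3.3, 18.8]
width: 0.0004
finger_force: 9.5
```

Call:
move_arm(
  deltas=[0,0,0,0,0,-4,1,0,0,0,0,0,-8,1,0,0,0,-1,-4.5,-8,1,0,0,0,-2,-9,-8,1,0,0,0,-3,-13.5,-8,1,0,0,0,-4,-18,-8,1,0,0,0,-4,-18,-8,1,0,0,0,-4,-18,-8,1],
)

```text
time: 4.15
tool_pos: [0.4729, 0.0356, 0.1118]
ee_rot: [3.141, -0.001, 3.139]
wrist_force: [-0.2, 0.2, -0.2]
width: 0.0006
finger_force: 0.0
```

Run:
```python
from h import *
t=snap('top','t2'); s=snap('side','s2')
a=cv2.resize(t['image'][200:280,120:230],None,fx=3.6,fy=3.6,interpolation=cv2.INTER_CUBIC)
b=cv2.resize(s['image'][110:220,150:260],None,fx=3.6,fy=3.6,interpolation=cv2.INTER_CUBIC)
im=np.zeros((396,796,3),np.uint8); im[:288,:396]=a; im[:,400:]=b
cv2.imwrite('pics/c2.png',im[:,:,::-1])
for u,v in [(160,236),(185,236),(210,236),(160,260),(190,260),(208,260)]: print(u,v,world(t,u,v).round(4))
print(robot.get_obs()['tool_pos'])
```

```text
160 236 [0.4839 0.2719 0.0368]
185 236 [0.4816 0.2082 0.0373]
210 236 [0.408  0.0782 0.4786]
160 260 [0.4234 0.2713 0.0351]
190 260 [0.4208 0.1956 0.0357]
208 260 [0.372  0.0799 0.4883]
[0.47278505 0.03726759 0.11201517]
```

View pics/c2.png

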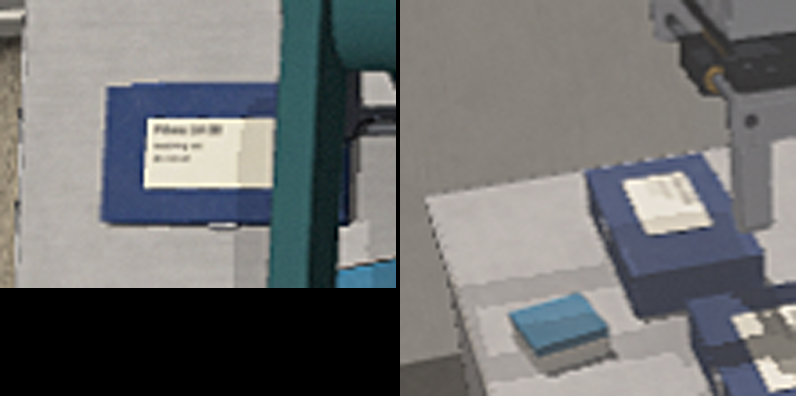

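The lid is flat: its top sits at 35–37 mm across the box, which matches fully shut. Next is the plunger.

Call:
move_arm(
  deltas=[0,0,0,-0.5,-4.5,0,1,0,0,0,-1,-9,0,1,0,0,0,-1.5,-13.5,0,1,0,0,0,-2,-18,0,1,0,0,0,-2.5,-22,0,1,0,0,0,-2.7,-25.6,2,1,0,0,0,-2.7,-25.6,4.5,1,0,0,0,-2.7,-25.6,4.5,1],
)

```text
time: 5.05
tool_pos: [0.4981, -0.2173, 0.0632]
ee_rot: [3.137, -0.007, -3.141]
wrist_force: [0.5, 0.0, -0.6]
width: 0.0006
finger_force: 0.0
```

Run:
```python
from h import *
a=snap('side','s3')['image'][190:330,250:400]
cv2.imwrite('pics/s3c.png',cv2.resize(a,None,fx=4.2,fy=4.2,interpolation=cv2.INTER_CUBIC)[:,:,::-1])
t=robot.get_obs()['tool_pos']; print(t)
s=load('s3'); P=Rm(s['orientation']).T@(np.array(t)-s['origin']); q=K(s)@[P[0]/-P[2],-P[1]/-P[2],1]; print('tcp px',q[:2],(q[:2]-[250,190])*4.2)
```

```text
[ 0.49920345 -0.21742892  0.06533425]
tcp px [308.08596061 257.46567661] [243.96103457 283.35584175]
```

View pics/s3c.png

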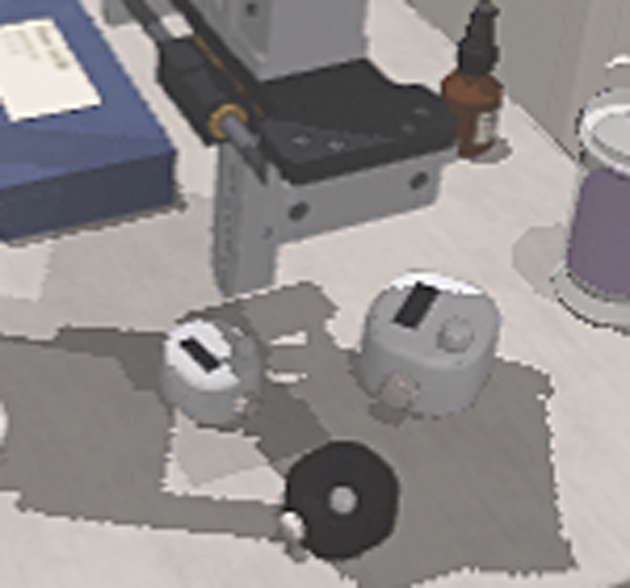

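Call:
move_arm(
  deltas=[0,0,0,0,-0.2,1.5,1,0,0,0,0,-0.2,2.5,1,0,0,0,0,-0.2,3.0,1,0,0,0,0,-0.2,3.3,1,0,0,0,0,-0.2,3.5,1,0,0,0,0,-0.2,3.7,1,0,0,0,0,-0.2,3.7,1,0,0,0,0,-0.2,3.7,1],
)

```text
time: 5.9
tool_pos: [0.5007, -0.2218, 0.0314]
ee_rot: [-3.141, 0.001, -3.141]
wrist_force: [-1.2, 2.1, 4.6]
width: 0.0005
finger_force: 2.3
```

Call:
move_arm(
  deltas=[0,0,0,0,0,0.2,1,0,0,0,0,0,0.35,1,0,0,0,0,0,0.4,1,0,0,0,0,0,0.4,1],
)

```text
time: 6.3
tool_pos: [0.502, -0.2226, 0.0293]
ee_rot: [-3.139, 0.004, -3.142]
wrist_force: [-0.7, 1.8, 10.7]
width: 0.0008
finger_force: 5.3
```

Call:
move_arm(
  deltas=[0,0,0,0,0,0.15,1,0,0,0,0,0,0.2,1,0,0,0,0,0,0.2,1],
)

```text
time: 6.6
tool_pos: [0.5033, -0.2235, 0.0291]
ee_rot: [-3.137, 0.008, -3.141]
wrist_force: [-1.2, 0.3, 15.0]
width: 0.0003
finger_force: 7.5
```

Call:
move_arm(
  deltas=[0,0,0,0,0,-1,1,0,0,0,0,0,-4,1,0,0,0,0,0,-8,1,0,0,0,0,0,-12,1,0,0,0,4,0,-12,1,0,0,0,8,0,-12,1,0,0,0,8,0,-12,1,0,0,0,8,0,-12,1],
)

```text
time: 7.4
tool_pos: [0.4199, -0.2219, 0.1442]
ee_rot: [-3.141, 0.001, 3.141]
wrist_force: [0.4, -0.2, 0.1]
width: 0.0006
finger_force: 0.0
```

Run:
```python
from h import *
s=snap('side','s4'); t=snap('top','t4')
a=cv2.resize(s['image'][110:330,150:380],None,fx=2.6,fy=2.6,interpolation=cv2.INTER_CUBIC)
cv2.imwrite('pics/s4c.png',a[:,:,::-1]); print(robot.get_obs()['tool_pos'])
for u,v in [(160,236),(185,236),(205,236),(160,261),(190,261),(208,261)]: print(u,v,world(t,u,v).round(4))
```

```text
[ 0.42099178 -0.22196963  0.14436965]
160 236 [0.4841 0.2723 0.0353]
185 236 [0.4818 0.2084 0.036 ]
205 236 [0.48   0.1578 0.0358]
160 261 [0.421  0.2715 0.0341]
190 261 [0.4186 0.1962 0.0327]
208 261 [0.4169 0.1508 0.0343]
```

View pics/s4c.png

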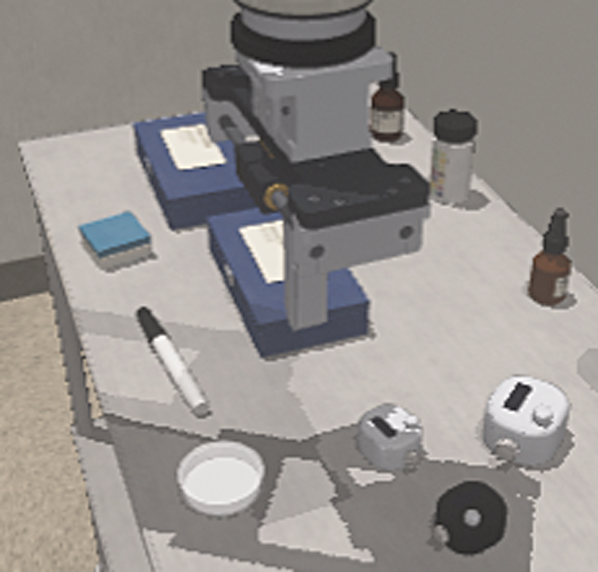

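The box is shut, with its lid at the upper left of the crop and its top at 33–36 mm. The tally at (390,437) stands flat with its plunger up, and the tool is clear of everything. At 15 N the tip had stopped at 29 mm, so the plunger bottomed out.

```bash
python3 -c "
from bench import robot
print(robot.close_job())"
```

```text
the job is handed in; nothing more can be done
None
```

I shut the slide box's lid fully, pressed the tally counter's plunger right down and let it spring back up, then handed the job in; the hand-in returned no verdict.

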